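# Plug in the sprung tweezers and hold their tips at the marked gap

### The job

Plug the loose sprung tweezers fully home into the socket of the checking stand, with their tips over the white gauge plate. Then squeeze the two arms until each tip stands over its marked line (the lines are 12 mm apart) and hold that gap steady; never pinch the tips shut, and leave the other things where they are. Finish while still squeezing: do not let go at the end.

Things in the scene. Friction and masses are not known exactly. Their poses are not given: they have to be found in the camera images.
- tweezers: (mm) Sprung steel tweezers, 176 long, about 0.18 kg, standing level on the plug under their heel. Origin midway along, at the height of the plug's foot (z = 0 on the table); +x to the tips, +z up. In x: heel -96 to -54, arm pivots -60, ribbed grips centred at +35, tips +80. In z: plug 0-17, heel 17-47, arms 23-33. Plugged in: x, y, yaw as the stand's, origin z 23 above its underside.
- heel_grip (a point): (mm) Where to take the heel from above: 42 above the plug's foot, 5 below the heel's top, at tweezers x = -75. The heel block is 42 long x 22 wide (tweezers y) x 30 high, with upright dark grooves; pinch it across the 22. Fingertips less than 25 below this point stay clear of the socket block.
- plug_foot (a point): (mm) Centre of the lower face of the dark grey rectangular plug under the heel, at tweezers x = -75: 36 long (along x) x 16 wide, 17 deep, with a stepped lead-in foot 32 x 12.5 over its last 4.
- tip_left (a point): (mm) Centre of the end of the left (+y) arm, 3 wide and 6 high, at the arms' mid-height (28 above the plug's foot). The two tip points stand about 36 apart when the arms are free.
- tip_right (a point): (mm) The same on the right (-y) arm.
- ribs_left (a point): (mm) Outer face of the ribbed grip (28 long, 10 high) on the left arm, 95 from its pivot, 28 above the plug's foot: where a finger squeezes. The two outer faces stand about 35 apart when free and about 19 apart with the tips on the lines; 3 mm of tip gap is about 2 mm here.
- ribs_right (a point): (mm) The same on the right arm.
- left_arm (a joint): (mm) Left arm's upright hinge, at its pivot 5 left of the middle; 0 = free and open, grows as the arm is squeezed inwards. Radius 140 to the tip, 95 to the ribs. About 0.086 rad with the tip on its line, stop at 0.115. Spring 3.5 N m/rad (about 3 N at the ribs at the line); it springs open when let go.
- right_arm (a joint): (mm) The same for the right arm, pivot 5 right of the middle, also growing inwards.
- stand: (mm) Checking stand, fixed: aluminium base 210 x 70 x 10 with a dark grey socket block (54 x 34, top 40 above the table) at one end and a white gauge plate (42 x 52, top 44 above the table) at the other. Origin: middle of the underside; +x from socket to gauge plate, +z up. Socket centre x = -75, gauge plate x = 62 to 104; between them only the 10 high base, so fingers can reach down there.
- socket (a point): (mm) Centre of the socket's mouth, on the block's top, 40 above the table. Rectangular hole 37.5 (along stand x) x 17.5, 20 deep, chamfered. Fully home, the heel rests on the block and the plug's foot is 17 below this point.
- line_left (a point): (mm) On top of the gauge plate: the left (+y) of two dark lines, 40 long, 1.6 wide, along stand x, 12 apart centre to centre. This point, at stand x = 80, y = +6, is where the tip belongs; the tip's centre floats 7 above it.
- line_right (a point): (mm) The same on the right (-y) line, at y = -6.
- swab_box: Bystander, loose: small carton of wipes, 40x62x34 mm; origin under its centre. Leave it where it is. Beyond it, in the middle of the trolley, stand fixed bottles up to 0.17 m tall: carry things over or round them.
- vial: Bystander, loose: small capped glass vial, 23 across, 47 tall mm; origin under its centre. Leave it where it is.
- specimen_cup: Bystander, loose: lidded specimen cup, 62 across, 64 tall mm; origin under its centre. Leave it where it is.
- strip_tube: Bystander, loose: small capped tube, 26 across, 44 tall mm; origin under its centre. Leave it where it is.
- ampoule_box: Bystander, loose: flat carton, 52x78x22 mm; origin under its centre. Leave it where it is.

How it is judged:
On the way, in this order (a step that is already met when the one before it is completed fails the run):
1. the tweezers are plugged fully home in the stand, tips towards the gauge plate (horizontal distance between plug_foot and socket below 0.003 m and z of plug_foot in the frame of socket below -0.0145 m and angle between the x axis of tweezers and the x axis of stand, either way round below 0.08 rad and angle between tweezers's own z axis and vertical below 0.08 rad and x of tip_left in the frame of stand above 0.06 m), for 0.2 s.
2. the fingers squeeze the arms so that the tips stand steady over the two lines (all of step 1 and distance between tip_left and tip_right between 0.009 and 0.015 m and y of tip_left in the frame of line_left between -0.003 and 0.003 m and y of tip_right in the frame of line_right between -0.003 and 0.003 m and contact force between the fingers and tweezers above 1 N and velocity of joint left_arm between -0.08 and 0.08 rad/s and velocity of joint right_arm between -0.08 and 0.08 rad/s), for 0.8 s.
At the end, for the whole second after the job is handed in: Plug home (foot 14.5 mm or more below the socket mouth, within 3 mm of its centre, level and in line within 0.08 rad, tips at the gauge plate); fingers still squeeze with over 1 N; each tip within 3 mm sideways of its line, tips 9 to 15 mm apart, at rest (under 0.08 rad/s) (all of step 2); the arm keeps its last pose, push and grip.
It fails at once if the tips are pinched shut (less than 5 mm between their centres) (distance between tip_left and tip_right below 0.005 m).
It fails at once if a loose bystander is moved more than 25 mm (distance of any of swab_box, vial, specimen_cup, strip_tube, ampoule_box from where it was at the start of the episode above 0.025 m).
It also fails if it takes over 58 s, if anything falls off the work surface, if the arm or the gripper's body presses on something with over 40 N, if the wrist force passes 120 N, or if a joint passes its speed limit or range.

### The arm

A 6-joint arm with a two-finger parallel gripper is mounted at the origin on a cart in front of the work surface, level with it; the furniture and walls round the work are solid. World frame = base frame: x ahead of the robot, y to its left, z up, the work surface at z = 0. Lengths are in m, angles in rad, forces in N, time in s.
With the tool pointing down it reaches from about 0.375 to 0.925 m from the base axis. Payload 5.7 kg.
Tool frame: the origin (TCP) lies midway between the tips of the shut fingers; the grasp point (between the pads) lies 19 mm behind it (env.pinch_z is the distance from the TCP to the grasp point, in m); z points along the fingers, y is the line along which they close (so a half turn about z gives the same grasp; the last joint's range is limited). The gripper opens to 88 mm and grips with 3 to 60 N. Pads are 20 mm wide; open, the fingers measure 115 mm over their backs; the gripper's body (75 mm by 178 mm) begins 61 mm behind the grasp point.
Start: joints at [0.995, 0.359, 1.51, -0, 1.272, -0.115], TCP at [0.267, 0.537, 0.223] pointing down, gripper open.
Joint ranges: [-2.97, 2.97], [-1.01, 2.36], [0.21, 2.38], [-0.96, 4.11], [0.2, 2.71], [-2.98, 2.98]. Speed limits (rad/s): [2.39, 2.39, 3.14, 3.14, 3.14, 3.14].

### API

Orientations are given as a unit quaternion [w, x, y, z].
In Python, from cell import env gives the robot as it stands. The module is installed in compiled form; this text tells all that it offers.
- The arm moves only by the tool send_rows, never from a script. Its argument "series" is a list of rows, each an object of numbers: "tx", "ty", "tz": the shift along the tool's x, y, z in m; "rx", "ry", "rz": the turn, a rotation vector about the tool's x, y, z in rad; "fingers": the opening, from 0 (shut) to 1 (fully open). In form: [{"tx": .., "ty": .., "tz": .., "rx": .., "ry": .., "rz": .., "fingers": ..}, ...]. A call has 1 to 8 rows; each row shifts and turns the commanded pose from where the row before left it, along the tool's axes as they then stand; what a row does not reach is not made up. A row lasts 1/8 s, in which the tool goes at most 62.5 mm and 10.7 degrees, less where a joint would pass 70% of its speed; a pose out of reach is approached as far as the arm can. A call is refused whole if a number of a shift passes 0.0625 or a number of a turn 0.188, either way. A call with a gripper value outside its range is refused whole. The fingers move at their own pace and stop on an object; "newtons" is the grip in N (left out, the last holds). Time passes only in rows, so rows that do not move let the fingers close. It gives the time, the measured TCP pose, the force, the opening and the grip force at its end, in the units of the state.
- env.get_obs(): the state, without advancing time (a new reading comes with each control period).
- env.grab_frame(name): name is "scene" or "top" or "wrist"; returns the picture (420x560x3 uint8, red, green, blue); there is no depth.
- env.calibration(name): a dict with "fx", "fy", "cx", "cy" (pixels), "xyz" and "attitude" of the camera in the world. Camera axes: x right, y up, looking along -z (the intrinsics and any distortion apply to the point x, -y, -z); pixel columns grow to the right and rows downward; lengths in m; the calibration is good to about 2 mm. A picture is of the moment at which its call begins: read the wrist's pose just before it. calibration takes no time and is no camera call; for the wrist camera it gives the pose at the moment of the call.
- env.hand_in(): hands the job in; it is judged then, once.
The state is a dict: "time": time; "qpos": joint angles; "dq": joint speeds; "joint_efforts": joint torques, N m; "eef_pos": TCP position; "tool_rot": TCP orientation; "force": force on the tool from outside, world axes, zero at the start; "torque": the same for the moment, N m; "finger_gap": finger opening in m; "grasp_force": force on a finger pad.
Only numpy, scipy, OpenCV 4.12 (cv2) and the standard library are available. Lean on these libraries where they do the work, as an engineer would, in place of code of your own. Each camera call takes 0.05 s, during which the arm holds its last target. There are 200 camera calls.

## Working session

There is one attempt and no reset: what is moved stays moved. The work goes in short steps, Python scripts to look and compute and a tool call to move; the robot and the scene stay as the last step left them, time stands still between calls to the robot, and variables do not carry over. Pictures are saved under pics/ and viewed, at most 10 in all, crops included, and the job is handed in when it is done.

Besides the shell and the picture viewer there is one more tool, called after ">>>" as name([rows], argument=value, ...), one row to a line, values as JSON. send_rows: Moves the arm, as the interface text tells. Its arguments: {"type":"object","properties":{"series":{"type":"array"},"newtons":{"type":"number"}},"required":["series"]}

```bash
mkdir -p pics && python3 - <<'E'
from cell import env
import cv2,json
o=env.get_obs()
for k in o: print(k,o[k])
print(env.pinch_z)
ims=[]
for n in ("scene","top","wrist"):
    print(n,env.calibration(n))
    im=env.grab_frame(n)[:,:,::-1]; cv2.imwrite(f"pics/{n}0.png",im)
E
```

```text
time 0.0
qpos [ 9.94871252e-01  3.59494128e-01  1.51140967e+00  5.68563158e-06
  1.27249429e+00 -1.15118260e-01]
dq [-0.00106648  0.00126839 -0.00017506  0.00036434 -0.00076307  0.00030521]
joint_efforts [ 9.52626215e-04 -5.15394652e+01 -2.70732039e+01  6.73565618e-02
  3.47323506e-02 -2.08411179e-04]
eef_pos [0.26644569 0.53683671 0.22182473]
tool_rot [-3.08295342e-04  2.28371012e-01  9.73573760e-01 -8.48446383e-04]
force [ 0.06806266 -0.66203186 -0.56571032]
torque [ 0.01530683  0.00439818 -0.00578403]
grasp_force 0.0
finger_gap 0.08790944125383295
0.0187
scene {'fx': 395.1532038043711, 'fy': 395.1532038043711, 'cx': 277.88167712436956, 'cy': 215.2854210619221, 'xyz': array([ 0.01106509, -0.48141502,  0.51059838]), 'attitude': array([ 0.78594867,  0.44257802, -0.20495546, -0.38000349])}
top {'fx': 396.9643383630452, 'fy': 396.9643383630452, 'cx': 271.8609555743586, 'cy': 211.8015833782694, 'xyz': array([ 0.40894135, -0.01975246,  1.1405015 ]), 'attitude': array([ 0.71013478,  0.0591532 , -0.0533735 , -0.69954325])}
wrist {'fx': 294.6354883112662, 'fy': 294.6354883112662, 'cx': 280.4021871094179, 'cy': 209.07154492337486, 'xyz': array([0.20063435, 0.56934393, 0.38429638]), 'attitude': array([ 0.84182009, -0.11592115, -0.07033804,  0.52244979])}
```

View pics/top0.png

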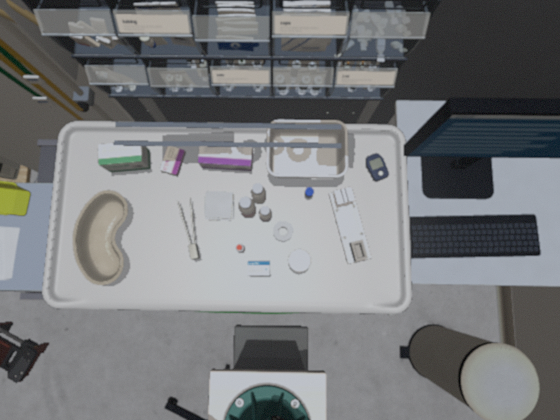

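View pics/scene0.png

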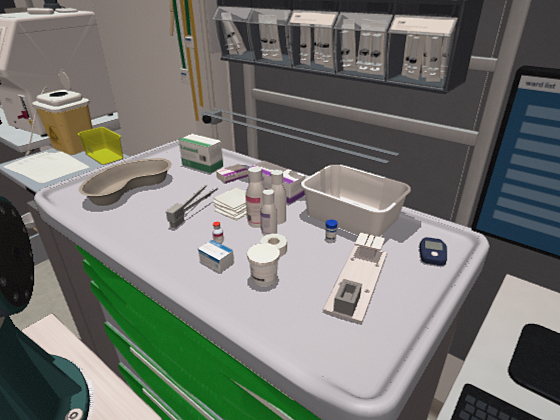

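The top view shows the tweezers with the heel near (194,254) and tips near (186,200), pointing away from the robot. The stand has its socket near (360,252) and gauge plate near (343,197). In the scene view the heel is at (176,213) and the socket at (347,295). Next I'll take enlarged crops.

```bash
cat > h.py <<'E'
import numpy as np, cv2
from cell import env
from scipy.spatial.transform import Rotation as R
def rot(q): return R.from_quat([q[1],q[2],q[3],q[0]]).as_matrix()
def ray(c,p):
    d=np.array([(p[0]-c['cx'])/c['fx'],-(p[1]-c['cy'])/c['fy'],-1.0])
    d=rot(c['attitude'])@d
    return np.array(c['xyz']),d/np.linalg.norm(d)
def onz(c,p,z):
    o,d=ray(c,p); return o+d*(z-o[2])/d[2]
def tri(c1,p1,c2,p2):
    o1,d1=ray(c1,p1);o2,d2=ray(c2,p2)
    t=np.linalg.lstsq(np.c_[d1,-d2],o2-o1,rcond=None)[0]
    a=o1+d1*t[0];b=o2+d2*t[1]
    return (a+b)/2,np.linalg.norm(a-b)
def proj(c,P):
    v=rot(c['attitude']).T@(np.array(P)-c['xyz'])
    return np.array([c['cx']-c['fx']*v[0]/v[2],c['cy']+c['fy']*v[1]/v[2]])
E
python3 - <<'E'
import cv2,numpy as np
from h import *
t=cv2.imread('pics/top0.png');s=cv2.imread('pics/scene0.png')
f=lambda im,x,y,w,h:cv2.resize(im[y:y+h,x:x+w],(400,300),interpolation=cv2.INTER_CUBIC)
m=np.vstack([np.hstack([f(t,150,195,92,69),f(s,155,170,80,60)]),np.hstack([f(t,305,190,104,78),f(s,305,225,128,96)])])
cv2.imwrite('pics/m1.png',m)
ct,cs=env.calibration('top'),env.calibration('scene')
for n,a,b in (('heel',(194,254),(176,213)),('sock',(360,252),(347,295))): print(n,tri(ct,a,cs,b))
E
```

```text
heel (array([0.46713523, 0.20267073, 0.03712955]), np.float64(0.006426453743220726))
sock (array([ 0.47585111, -0.25309052,  0.03778068]), np.float64(0.003907634339406603))
```

View pics/m1.png

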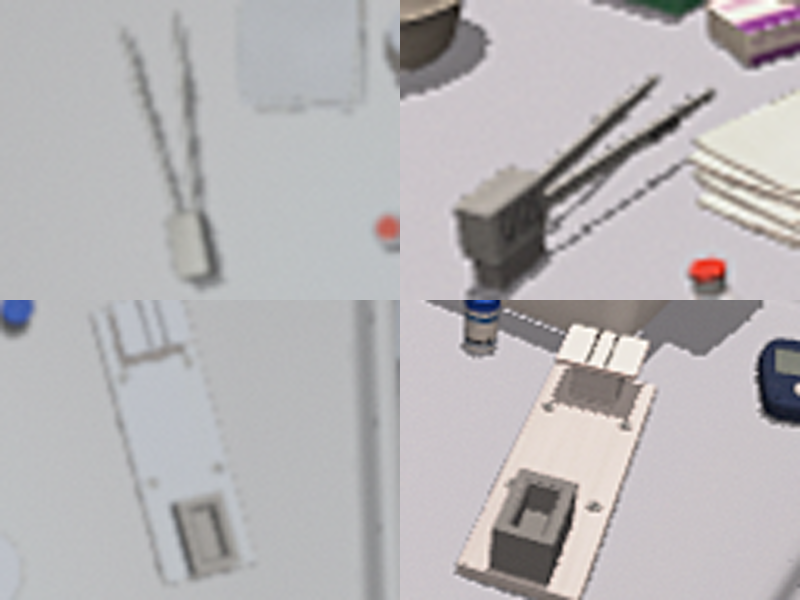

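View pics/wrist0.png

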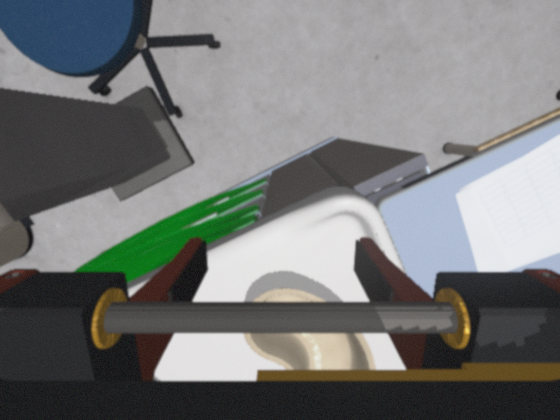

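Crops: top crop shows the heel's top face centred at about (193.2,250.9) and the tips' middle at (185,200.7). The scene crop shows the heel top near (175.6,210), the socket block top at top px (358.6,251.4) and scene px (349,289.6), and the plate's near edge middle at (344.5,204). The wrist view shows only the basin and fingers. Next I'll compute approximate poses.

```bash
python3 - <<'E'
from h import *
np.set_printoptions(precision=4,suppress=True)
ct,cs,cw=[env.calibration(n) for n in('top','scene','wrist')]
print('heel',tri(ct,(193.2,250.9),cs,(175.6,210)),onz(ct,(193.2,250.9),.047))
h=onz(ct,(193.2,250.9),.047);t=onz(ct,(185,200.7),.03);print(t,np.linalg.norm((t-h)[:2]),np.arctan2(*(t-h)[1::-1]))
print('sock',tri(ct,(358.6,251.4),cs,(349.1,289.6)),onz(ct,(358.6,251.4),.04))
h=onz(ct,(358.6,251.4),.04);t=onz(ct,(344.5,204),.044);print(t,np.linalg.norm((t-h)[:2]),np.arctan2(*(t-h)[1::-1]))
print('wristcam view dir',rot(cw['attitude'])@[0,0,-1],rot(cw['attitude'])@[0,1,0])
T=rot(env.get_obs()['tool_rot']);print(T, 'yaw of -toolx',np.arctan2(-T[1,0],-T[0,0]));
print('cam in tool',T.T@(cw['xyz']-env.get_obs()['eef_pos']))
print((T.T@rot(cw['attitude'])))
E
```

```text
heel (array([0.4732, 0.2061, 0.0414]), np.float64(0.0008003341835196733)) [0.4725 0.2052 0.047 ]
[0.6158 0.2388 0.03  ] 0.14712228455543686 0.23054568830989924
sock (array([ 0.4791, -0.2505,  0.0457]), np.float64(0.0032005011897990087)) [ 0.4785 -0.2504  0.04  ]
[ 0.6101 -0.2126  0.044 ] 0.13695768116100826 0.27944127928095813
wristcam view dir [ 0.2397 -0.1215 -0.9632] [-0.8633  0.4273 -0.2687]
[[-0.8957  0.4447 -0.0008]
 [ 0.4447  0.8957 -0.0012]
 [ 0.0002 -0.0014 -1.    ]] yaw of -toolx -0.460790768106876
cam in tool [ 0.0734 -0.0005 -0.1624]
[[ 0.0005  0.9632  0.2689]
 [ 1.     -0.0008  0.0009]
 [ 0.0011  0.2689 -0.9632]]
```

The socket-to-plate distance (137 mm) fits the sizes, and the heel-to-tips yaw is about 0.23 rad, stand yaw about 0.28. I'll move above the tweezers for a close look.

>>> send_rows([
  {"tx": -0.044,"ty": -0.0235,"fingers": 1},
  {"tx": -0.044,"ty": -0.0235,"fingers": 1},
  {"tx": -0.044,"ty": -0.0235,"fingers": 1},
  {"tx": -0.044,"ty": -0.0235,"fingers": 1},
  {"tx": -0.044,"ty": -0.0235,"fingers": 1},
  {"tx": -0.044,"ty": -0.0235,"fingers": 1},
  {"tx": -0.044,"ty": -0.0235,"fingers": 1},
  {"tx": -0.044,"ty": -0.0235,"fingers": 1},
])

```text
validation failed for argument at $.se...
```

>>> send_rows([
  {"rz": -0.172,"fingers": 1},
  {"rz": -0.172,"fingers": 1},
  {"rz": -0.172,"fingers": 1},
  {"rz": -0.172,"fingers": 1},
  {"tz": 0.01,"fingers": 1},
  {"fingers": 1},
])

```text
validation failed for argument at $.se...
```

```bash
python3 - <<'E'
from h import *
import pickle
o=env.get_obs();c=env.calibration('wrist');im=env.grab_frame('wrist')[:,:,::-1]
cv2.imwrite('pics/w1.png',im);pickle.dump((o,c),open('w1.pkl','wb'))
T=rot(o['tool_rot']);print(o['time'],o['eef_pos'],np.arctan2(-T[1,0],-T[0,0]),c['xyz'],o['qpos'])
E
```

```text
0.15 [0.26649482 0.53697528 0.22201767] -0.460790768106876 [0.20066376 0.56938937 0.38439596] [ 9.94919657e-01  3.59323209e-01  1.51117009e+00  2.06066323e-05
  1.27251800e+00 -1.15092100e-01]
```

View pics/w1.png

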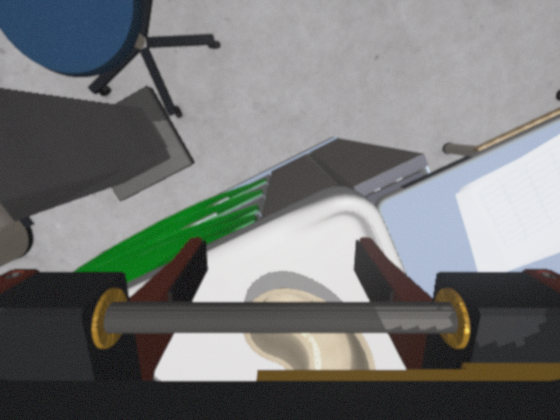

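The calls were refused and nothing moved, so the picture is unchanged. I'll send rows with all keys filled in.

>>> send_rows([
  {"tx": -0.044,"ty": -0.0235,"tz": 0,"rx": 0,"ry": 0,"rz": 0,"fingers": 1},
  {"tx": -0.044,"ty": -0.0235,"tz": 0,"rx": 0,"ry": 0,"rz": 0,"fingers": 1},
  {"tx": -0.044,"ty": -0.0235,"tz": 0,"rx": 0,"ry": 0,"rz": 0,"fingers": 1},
  {"tx": -0.044,"ty": -0.0235,"tz": 0,"rx": 0,"ry": 0,"rz": 0,"fingers": 1},
  {"tx": -0.044,"ty": -0.0235,"tz": 0,"rx": 0,"ry": 0,"rz": 0,"fingers": 1},
  {"tx": -0.044,"ty": -0.0235,"tz": 0,"rx": 0,"ry": 0,"rz": 0,"fingers": 1},
  {"tx": -0.044,"ty": -0.0235,"tz": 0,"rx": 0,"ry": 0,"rz": 0,"fingers": 1},
  {"tx": -0.044,"ty": -0.0235,"tz": 0,"rx": 0,"ry": 0,"rz": 0,"fingers": 1},
])

```text
time: 1.2
eef_pos: [0.4992, 0.211, 0.2226]
tool_rot: [-0.0, 0.228, 0.974, -0.0]
force: [1.3, 1.1, -0.3]
finger_gap: 0.0879
grasp_force: 0.0
```

>>> send_rows([
  {"tx": 0,"ty": 0,"tz": 0,"rx": 0,"ry": 0,"rz": -0.172,"fingers": 1},
  {"tx": 0,"ty": 0,"tz": 0,"rx": 0,"ry": 0,"rz": -0.172,"fingers": 1},
  {"tx": 0,"ty": 0,"tz": 0,"rx": 0,"ry": 0,"rz": -0.172,"fingers": 1},
  {"tx": 0,"ty": 0,"tz": 0.01,"rx": 0,"ry": 0,"rz": -0.172,"fingers": 1},
  {"tx": 0,"ty": 0,"tz": 0,"rx": 0,"ry": 0,"rz": 0,"fingers": 1},
  {"tx": 0,"ty": 0,"tz": 0,"rx": 0,"ry": 0,"rz": 0,"fingers": 1},
])

```text
time: 1.95
eef_pos: [0.4985, 0.2125, 0.2127]
tool_rot: [-0.0, -0.112, 0.994, -0.0]
force: [-0.3, 0.2, -0.2]
finger_gap: 0.0877
grasp_force: 0.0
```

```bash
cat >> h.py <<'E'
import pickle
np.set_printoptions(precision=4,suppress=True)
def snap(n,cam='wrist'):
    o=env.get_obs();c=env.calibration(cam);im=env.grab_frame(cam)[:,:,::-1].copy()
    cv2.imwrite(f'pics/{n}.png',im);pickle.dump((o,c),open(n+'.pkl','wb'))
    T=rot(o['tool_rot']);print(o['time'],o['eef_pos'],'yaw',np.arctan2(-T[1,0],-T[0,0]),'tilt',T[:2,2],'F',o['force'],'gap',o['finger_gap'],o['grasp_force'])
    return o,c,im
E
python3 -c "
from h import *
snap('w2')"
```

```text
1.95 [0.4985 0.2125 0.2127] yaw 0.2238862110033828 tilt [-0.0002 -0.0001] F [-0.2923  0.1842 -0.2107] gap 0.08769760045985149 0.0
```

View pics/w2.png

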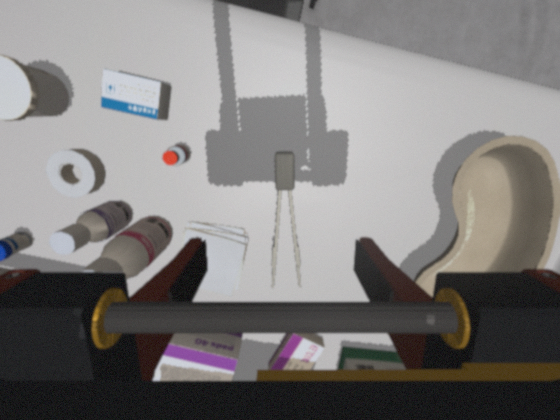

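The wrist view shows the heel's top face at about x 276-293, y 152-190, centre (284.5,171), with tips near (274,286) and (299,286). Nothing else is near. I'll descend for a second, closer view.

>>> send_rows([
  {"tx": 0.01,"ty": 0,"tz": 0.025,"rx": 0,"ry": 0,"rz": 0,"fingers": 1},
  {"tx": 0.01,"ty": 0,"tz": 0.025,"rx": 0,"ry": 0,"rz": 0,"fingers": 1},
  {"tx": 0.007,"ty": 0,"tz": 0.025,"rx": 0,"ry": 0,"rz": 0,"fingers": 1},
  {"tx": 0,"ty": 0,"tz": 0,"rx": 0,"ry": 0,"rz": 0,"fingers": 1},
  {"tx": 0,"ty": 0,"tz": 0,"rx": 0,"ry": 0,"rz": 0,"fingers": 1},
])

```text
time: 2.62
eef_pos: [0.4733, 0.2067, 0.1386]
tool_rot: [0.001, -0.113, 0.994, 0.0]
force: [-0.2, -0.1, 0.8]
finger_gap: 0.0879
grasp_force: 0.0
```

```bash
python3 - <<'E'
from h import *
snap('w3')
a=cv2.imread('pics/w2.png');b=cv2.imread('pics/w3.png')
for y,x in ((171,284),(171,260),(230,284),(171,300)): print(a[y,x])
m=np.hstack([cv2.resize(a[140:300,235:335],(375,600),interpolation=cv2.INTER_CUBIC),cv2.resize(b[120:320,212:352],(420,600),interpolation=cv2.INTER_CUBIC)])
cv2.imwrite('pics/m2.png',m)
E
```

```text
2.625 [0.4733 0.2067 0.1386] yaw 0.22646108317004907 tilt [0.0016 0.0004] F [-0.1597 -0.0628  0.8495] gap 0.08789733837557398 0.0
[110 115 119]
[129 128 129]
[195 196 196]
[127 128 128]
```

View pics/m2.png

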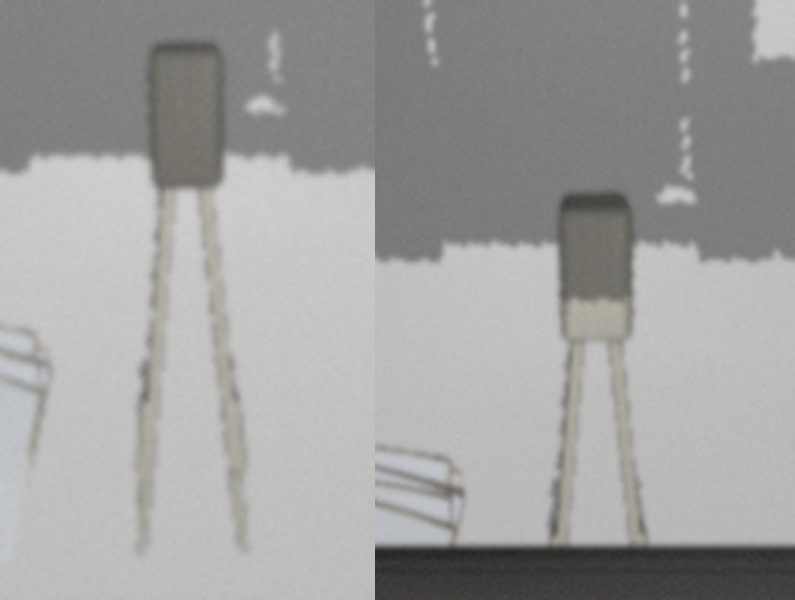

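Left crop (first view): heel top centre at about px (284.9,171.9), tips at (272.9,286.7) and (299.8,286.7). Right crop (closer view): heel top centre at about px (285.8,211.7), back edge row 190, front edge row 233.3.

```bash
python3 - <<'E'
from h import *
o2,c2=pickle.load(open('w2.pkl','rb'));o3,c3=pickle.load(open('w3.pkl','rb'))
print('centre',tri(c2,(284.9,171.9),c3,(285.8,211.7)))
print('front',tri(c2,(285,140+187/3.75),c3,(285.8,233.3)),'back',tri(c2,(284.9,140+52/3.75),c3,(285.8,190)))
for c,p in((c2,(284.9,171.9)),(c3,(285.8,211.7))): print(onz(c,p,.047))
f=onz(c3,(285.8,233.3),.047);b=onz(c3,(285.8,190),.047);print('len',np.linalg.norm(f-b))
l,r=onz(c2,(272.9,286.7),.028),onz(c2,(299.8,286.7),.028);h=onz(c2,(284.9,171.9),.047)
m=(l+r)/2;d=m-h;print('tips',l,r,np.linalg.norm(l-r),np.linalg.norm(d[:2]),'yaw',np.arctan2(d[1],d[0]))
e=[onz(c3,((x-375)/3+212,260/3+120),.047) for x in(561,632)];print('width',np.linalg.norm(e[0]-e[1]))
E
```

```text
centre (array([0.4734, 0.2113, 0.0416]), np.float64(7.35835441236255e-05))
front (array([0.4933, 0.216 , 0.0431]), np.float64(0.00012341200280556683)) back (array([0.4538, 0.2067, 0.0409]), np.float64(0.00013995217239322016))
[0.4726 0.211  0.047 ]
[0.4719 0.2108 0.047 ]
len 0.04044983055989036
tips [0.6268 0.2309 0.028 ] [0.6188 0.2655 0.028 ] 0.0354930028809534 0.15470465108939155 yaw 0.24249573281268397
width 0.02112824683062316
```

Sizes check: width 21, length 40, tip gap 35.5, heel to tips 154.7 mm. The heel centre is at (0.4723,0.211), yaw 0.2425. I'll go down to the grasp.

>>> send_rows([
  {"tx": 0,"ty": 0.0044,"tz": 0.02,"rx": 0,"ry": 0,"rz": -0.016,"fingers": 1},
  {"tx": 0,"ty": 0,"tz": 0.025,"rx": 0,"ry": 0,"rz": 0,"fingers": 1},
  {"tx": 0,"ty": 0,"tz": 0.025,"rx": 0,"ry": 0,"rz": 0,"fingers": 1},
  {"tx": 0,"ty": 0,"tz": 0.025,"rx": 0,"ry": 0,"rz": 0,"fingers": 1},
  {"tx": 0,"ty": 0,"tz": 0.02,"rx": 0,"ry": 0,"rz": 0,"fingers": 1},
  {"tx": 0,"ty": 0,"tz": 0,"rx": 0,"ry": 0,"rz": 0,"fingers": 1},
  {"tx": 0,"ty": 0,"tz": 0,"rx": 0,"ry": 0,"rz": 0,"fingers": 0.4},
  {"tx": 0,"ty": 0,"tz": 0,"rx": 0,"ry": 0,"rz": 0,"fingers": 0.3},
], newtons=30)

```text
time: 3.68
eef_pos: [0.4723, 0.211, 0.0238]
tool_rot: [0.001, -0.121, 0.993, 0.0]
force: [0.2, 1.1, 0.3]
finger_gap: 0.0711
grasp_force: 0.0
```

>>> send_rows([
  {"tx": 0,"ty": 0,"tz": 0,"rx": 0,"ry": 0,"rz": 0,"fingers": 0.1},
  {"tx": 0,"ty": 0,"tz": 0,"rx": 0,"ry": 0,"rz": 0,"fingers": 0.1},
  {"tx": 0,"ty": 0,"tz": 0,"rx": 0,"ry": 0,"rz": 0,"fingers": 0.1},
  {"tx": 0,"ty": 0,"tz": 0,"rx": 0,"ry": 0,"rz": 0,"fingers": 0.1},
], newtons=30)

```text
time: 4.18
eef_pos: [0.4711, 0.2106, 0.0226]
tool_rot: [-0.0, -0.121, 0.993, -0.0]
force: [-0.1, 0.2, 1.3]
finger_gap: 0.0313
grasp_force: 0.0
```

>>> send_rows([
  {"tx": 0,"ty": 0,"tz": 0,"rx": 0,"ry": 0,"rz": 0,"fingers": 0.1},
  {"tx": 0,"ty": 0,"tz": 0,"rx": 0,"ry": 0,"rz": 0,"fingers": 0.1},
  {"tx": 0,"ty": 0,"tz": 0,"rx": 0,"ry": 0,"rz": 0,"fingers": 0.1},
])

```text
time: 4.55
eef_pos: [0.4711, 0.2107, 0.0226]
tool_rot: [-0.0, -0.121, 0.993, -0.0]
force: [0.1, 0.6, -0.0]
finger_gap: 0.0219
grasp_force: 30.0
```

```bash
python3 -c "
from h import *
snap('w4')
o=env.get_obs();print(o['eef_pos'])"
```

```text
4.55 [0.4711 0.2107 0.0226] yaw 0.2431697808197443 tilt [-0.0001 -0.0001] F [ 0.1378  0.6434 -0.0341] gap 0.02186566757739188 29.999855160713196
[0.4711 0.2106 0.0226]
```

Gripped: gap 21.9 mm at 30 N. I'll lift, and check the rails behind the trolley before carrying.

>>> send_rows([
  {"tx": 0,"ty": 0,"tz": -0.01,"rx": 0,"ry": 0,"rz": 0,"fingers": 0.1},
  {"tx": 0,"ty": 0,"tz": -0.03,"rx": 0,"ry": 0,"rz": 0,"fingers": 0.1},
  {"tx": 0,"ty": 0,"tz": -0.04,"rx": 0,"ry": 0,"rz": 0,"fingers": 0.1},
  {"tx": 0,"ty": 0,"tz": -0.04,"rx": 0,"ry": 0,"rz": 0,"fingers": 0.1},
  {"tx": 0,"ty": 0,"tz": -0.04,"rx": 0,"ry": 0,"rz": 0,"fingers": 0.1},
  {"tx": 0,"ty": 0,"tz": -0.04,"rx": 0,"ry": 0,"rz": 0,"fingers": 0.1},
])

```text
time: 5.35
eef_pos: [0.4706, 0.2105, 0.2244]
tool_rot: [-0.0, -0.121, 0.993, -0.0]
force: [0.2, 0.7, -1.9]
finger_gap: 0.022
grasp_force: 30.0
```

```bash
python3 - <<'E'
from h import *
ct,cs=env.calibration('top'),env.calibration('scene')
print('rail',tri(ct,(340,145),cs,(397,155)),tri(ct,(340,126),cs,(397,155)))
print('bottles',tri(ct,(258,188),cs,(255,172)),tri(ct,(265,209),cs,(268,193)),'bin front',onz(ct,(307,178),.08))
o=env.get_obs();print(o['eef_pos'],o['grasp_force'],o['finger_gap'],o['force'])
T=rot(o['tool_rot']);tgt=np.array([.4785+.07*np.cos(.28),-.2504+.07*np.sin(.28),o['eef_pos'][2]])
print(tgt,T.T@(tgt-o['eef_pos']))
E
```

```text
rail (array([ 0.7395, -0.1877,  0.1867]), np.float64(0.02113945498062905)) (array([ 0.7889, -0.1805,  0.1709]), np.float64(0.002403332703696848))
bottles (array([0.613 , 0.0436, 0.1377]), np.float64(0.050232552335063935)) (array([0.5811, 0.0098, 0.1047]), np.float64(0.00416094415565966)) bin front [ 0.6745 -0.1046  0.08  ]
[0.4706 0.2105 0.2244] 29.99948501586914 0.02204267416027496 [ 0.2494  0.7125 -1.9152]
[ 0.5458 -0.2311  0.2244] [ 0.0333 -0.4467  0.    ]
```

>>> send_rows([
  {"tx": 0,"ty": -0.04,"tz": 0,"rx": 0,"ry": 0,"rz": 0,"fingers": 0.1},
  {"tx": 0.006,"ty": -0.058,"tz": 0,"rx": 0,"ry": 0,"rz": 0,"fingers": 0.1},
  {"tx": 0.006,"ty": -0.058,"tz": 0,"rx": 0,"ry": 0,"rz": 0,"fingers": 0.1},
  {"tx": 0.006,"ty": -0.058,"tz": 0,"rx": 0,"ry": 0,"rz": 0,"fingers": 0.1},
  {"tx": 0.006,"ty": -0.058,"tz": 0,"rx": 0,"ry": 0,"rz": 0,"fingers": 0.1},
  {"tx": 0.006,"ty": -0.058,"tz": 0,"rx": 0,"ry": 0,"rz": 0,"fingers": 0.1},
  {"tx": 0.003,"ty": -0.058,"tz": 0,"rx": 0,"ry": 0,"rz": 0,"fingers": 0.1},
  {"tx": 0,"ty": -0.058,"tz": 0,"rx": 0,"ry": 0,"rz": -0.037,"fingers": 0.1},
])

```text
time: 6.35
eef_pos: [0.546, -0.2319, 0.2231]
tool_rot: [-0.0, -0.14, 0.99, 0.0]
force: [1.2, 0.3, -2.6]
finger_gap: 0.022
grasp_force: 30.0
```

>>> send_rows([
  {"tx": 0,"ty": 0,"tz": 0,"rx": 0,"ry": 0,"rz": 0,"fingers": 0.1},
  {"tx": 0,"ty": 0,"tz": 0,"rx": 0,"ry": 0,"rz": 0,"fingers": 0.1},
  {"tx": 0,"ty": 0,"tz": 0,"rx": 0,"ry": 0,"rz": 0,"fingers": 0.1},
])

```text
time: 6.72
eef_pos: [0.5459, -0.2286, 0.2227]
tool_rot: [-0.0, -0.14, 0.99, 0.0]
force: [-0.2, 0.8, -2.0]
finger_gap: 0.0216
grasp_force: 30.0
```

```bash
python3 -c "
from h import *
snap('w5')"
```

```text
6.725 [ 0.5459 -0.2286  0.2227] yaw 0.2812999866053815 tilt [-0.0009  0.0007] F [-0.1603  0.771  -1.967 ] gap 0.02160231115569944 29.99950647354126
```

View pics/w5.png

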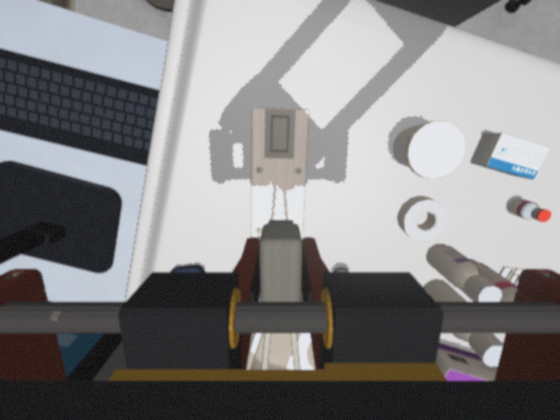

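The view shows the socket block at x 265-292, y 110-157 px, with the hole near (280,133), and the base sides at x≈252 and 308, already nearly in line with the tool. The held heel at (281,260) hides the plate. I'll extract edges numerically.

```bash
python3 - <<'E'
from h import *
im=cv2.imread('pics/w5.png');g=cv2.cvtColor(im,cv2.COLOR_BGR2GRAY).astype(int)
print('rows 255-312 @y=133',g[130:137,246:316].mean(0).astype(int))
print('cols y 100-170 @x=279',g[100:172,276:283].mean(1).astype(int))
for y in range(165,182,5): print(y,g[y,244:316])
E
```

```text
rows 255-312 @y=133 [153 152 153 151 144 140 153 167 172 174 175 176 174 172 172 171 171 167
 153 136 127 125 126 120 112 105 108 120 125 126 126 127 127 127 127 127
 127 127 128 126 118 106 107 117 125 127 128 132 147 163 171 172 172 173
 174 175 172 172 172 172 166 155 149 152 154 155 155 155 155 156]
cols y 100-170 @x=279 [155 157 156 156 156 156 154 149 146 141 134 130 129 127 122 112 103 109
 120 126 129 129 128 128 128 127 128 128 127 129 127 128 127 126 126 127
 126 126 126 126 126 126 126 126 125 125 127 124 121 112 102 102 111 118
 123 124 125 134 152 167 172 173 173 173 174 173 173 172 173 174 175 174]
165 [155 151 152 150 147 151 144 143 159 168 171 175 176 172 171 170 170 170
 172 170 173 175 176 174 171 170 172 173 173 173 173 171 174 173 174 174
 174 174 174 174 174 171 171 171 173 173 174 172 172 172 171 174 173 172
 171 170 171 170 171 172 166 157 147 148 152 152 152 154 155 153 161 183]
170 [150 150 151 153 151 149 143 144 158 168 170 164 147 135 125 123 133 141
 150 162 172 174 173 173 173 174 173 172 173 171 172 171 175 174 175 173
 177 176 175 172 172 172 167 168 172 175 173 172 173 170 158 145 139 132
 126 133 141 155 166 170 168 156 148 150 153 152 153 155 153 153 153 153]
175 [150 151 150 152 150 145 143 143 159 165 174 173 172 174 173 174 170 168
 169 172 172 172 173 171 172 172 174 172 170 175 171 171 173 172 174 173
 174 174 174 172 171 172 170 169 174 175 173 175 171 171 173 173 171 169
 166 166 169 172 171 173 167 157 153 153 154 156 152 153 154 155 152 154]
180 [220 217 215 219 217 200 169 153 160 171 173 174 175 174 174 175 173 167
 169 172 173 174 174 172 173 176 180 175 175 174 174 171 172 173 174 175
 173 175 172 174 170 172 170 171 173 174 172 173 172 171 169 171 175 174
 173 170 171 172 173 172 163 153 157 181 209 212 208 211 217 220 217 215]
```

```bash
python3 - <<'E'
from h import *
o,c=pickle.load(open('w5.pkl','rb'))
im=cv2.imread('pics/w5.png');g=cv2.GaussianBlur(cv2.cvtColor(im,cv2.COLOR_BGR2GRAY),(0,0),1).astype(float)
# base sides: gradient peak per row, subpixel
def edge(row,a,b,sgn):
    d=sgn*np.diff(row[a:b]);i=int(d.argmax());w=np.clip(d[max(0,i-2):i+3],0,None)
    return a+.5+(w*np.arange(max(0,i-2),max(0,i-2)+len(w))).sum()/w.sum()
for nm,a,b,s in(('L',246,258,1),('R',300,310,-1)):
    P=np.array([onz(c,(edge(g[y],a,b,s),y),.01) for y in range(118,177)])
    k=np.polyfit(P[:,0],P[:,1],1);r=P[:,1]-np.polyval(k,P[:,0]);k=np.polyfit(P[abs(r)<.001,0],P[abs(r)<.001,1],1)
    print(nm,'yaw',np.arctan(k[0]),P[0],P[-1],(abs(r)<.001).sum())
# hole dark outline along x
for z in(.04,.041): print('hole',onz(c,(279.3,133.2),z))
L=[]
for y in range(122,146):
    r=g[y];l=265+r[265:277].argmin();q=281+r[281:293].argmin()
    f=lambda i:i+.5*(r[i-1]-r[i+1])/(r[i-1]-2*r[i]+r[i+1])
    L.append((f(l),f(q),y))
L=np.array(L);print(L.mean(0))
P=np.array([onz(c,((a+b)/2,y),.04) for a,b,y in L]);print('hole yaw',np.arctan(np.polyfit(P[:,0],P[:,1],1)[0]),'width',np.linalg.norm(onz(c,(L[:,0].mean(),133),.04)-onz(c,(L[:,1].mean(),133),.04)),'len',np.linalg.norm(onz(c,(279,116.2),.04)-onz(c,(279,150.5),.04)))
print('centre',onz(c,(L[:,:2].mean(),133.2),.04))
E
```

```text
L yaw 0.24543988373394862 [ 0.4743 -0.2852  0.01  ] [ 0.5432 -0.2676  0.01  ] 59
R yaw 0.2671155531236745 [ 0.4562 -0.2225  0.01  ] [ 0.5245 -0.203   0.01  ] 59
hole [ 0.4819 -0.249   0.04  ]
hole [ 0.4819 -0.249   0.041 ]
[271.0782 287.5256 133.5   ]
hole yaw 0.25263209140043935 width 0.01865655245256878 len 0.03770951107205689
centre [ 0.4819 -0.2489  0.04  ]
```

The socket centre is about (0.482,-0.249), yaw about 0.257. The hole measures 18.7x37.7 mm at the chamfer, which fits. I'll take a closer second view.

>>> send_rows([
  {"tx": 0.009,"ty": -0.001,"tz": 0.03,"rx": 0,"ry": 0,"rz": 0.024,"fingers": 0.1},
  {"tx": 0.009,"ty": -0.001,"tz": 0.03,"rx": 0,"ry": 0,"rz": 0,"fingers": 0.1},
  {"tx": 0.009,"ty": -0.001,"tz": 0.03,"rx": 0,"ry": 0,"rz": 0,"fingers": 0.1},
  {"tx": 0,"ty": 0,"tz": 0,"rx": 0,"ry": 0,"rz": 0,"fingers": 0.1},
  {"tx": 0,"ty": 0,"tz": 0,"rx": 0,"ry": 0,"rz": 0,"fingers": 0.1},
  {"tx": 0,"ty": 0,"tz": 0,"rx": 0,"ry": 0,"rz": 0,"fingers": 0.1},
])

```text
time: 7.52
eef_pos: [0.5228, -0.2404, 0.1343]
tool_rot: [0.001, -0.128, 0.992, -0.001]
force: [0.2, 0.7, -1.4]
finger_gap: 0.0214
grasp_force: 30.0
```

```bash
python3 - <<'E'
from h import *
o,c,im=snap('w6')
p=proj(c,[.482,-.249,.04]);print('pred hole',p)
x,y=p.astype(int);g=cv2.cvtColor(im,cv2.COLOR_BGR2GRAY).astype(int)
print('row',x-32,g[y-3:y+4,x-32:x+33].mean(0).astype(int))
print('col',y-38,g[y-38:y+60,x-3:x+4].mean(1).astype(int))
print('heel row252, x 250..312',g[250:255,250:313].mean(0).astype(int))
cv2.imwrite('pics/w6c.png',cv2.resize(im[100:300,180:380],(600,600),interpolation=cv2.INTER_CUBIC))
E
```

```text
7.525 [ 0.5228 -0.2404  0.1343] yaw 0.25680424050584993 tilt [ 0.0026 -0.0016] F [ 0.1701  0.7166 -1.4334] gap 0.02137376255905057 29.999477863311768
pred hole [283.6469 165.2688]
row 251 [164 166 168 168 170 168 167 164 164 164 164 165 160 146 128 118 118 117
 118 118 114 104  95 100 110 116 118 118 117 118 117 118 118 118 118 119
 118 120 119 119 117 111  98  91  94 106 116 120 119 120 120 123 135 154
 164 166 164 165 167 168 166 165 165 165 165]
col 127 [149 147 143 143 151 153 141 124 120 121 121 122 121 118 113 104 103 110
 119 120 120 120 121 121 119 120 119 119 120 119 119 119 119 118 119 119
 117 118 117 119 119 118 118 117 117 117 116 117 117 116 116 116 117 117
 114 111  99  82  75  79  91 100 105 110 114 115 115 116 121 137 153 164
 166 167 167 166 167 167 166 167 166 166 165 166 166 168 172 174 179 185
 190 193 172 126  86  75  75  77]
heel row252, x 250..312 [ 45  45  47  48  46  46  44  44  46  65  89 104 111 116 121 124 125 127
 126 126 124 122 123 124 125 127 127 126 125 125 123 124 122 123 124 124
 125 122 121 123 125 126 126 127 128 127 124 122 119 114 105  87  65  50
  49  51  53  54  55  55  56  54  54]
```

View pics/w6c.png

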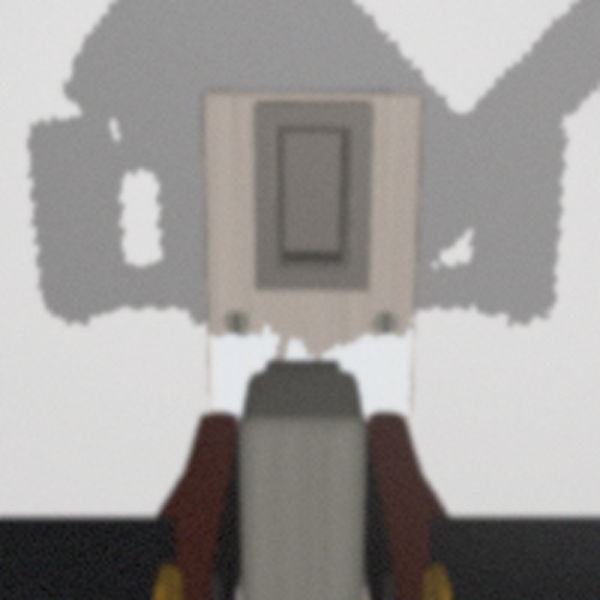

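The crop shows the hole outline centred at about px (283.7,165), which matches the prediction, so the 40 mm height is confirmed. The heel's rear top edge is at row ~238.3, the plug's rear lower edge at row ~220.7, and the plug centre at column ~281. Now I'll work out the plug relative to the tool.

```bash
python3 - <<'E'
from h import *
o,c=pickle.load(open('w6.pkl','rb'));T=rot(o['tool_rot']);p=o['eef_pos']
def tool(px,h): # point at height h above plug foot
    return T.T@(onz(c,px,p[2]-.0226+h)-p)
print('heel rear',tool((280.8,238.3),.047),'-> centre x',tool((280.8,238.3),.047)[0]-.021)
for h,l in((0,.016),(.004,.018)): q=tool((281.3,220.7),h);print('plug',q,'centre x',q[0]-l)
print('heel edges',tool((259.8,252),.047),tool((301.9,252),.047))
for y in (163.8,165): print('hole',onz(c,(283.7,y),.04),T.T@(onz(c,(283.7,y),.04)-p))
E
```

```text
heel rear [ 0.0202 -0.0002 -0.0244] -> centre x -0.0008281190911554846
plug [0.0143 0.0001 0.0226] centre x -0.0016931828045647218
plug [0.0156 0.0001 0.0186] centre x -0.002407953301872162
heel edges [ 0.0127 -0.0108 -0.0244] [ 0.0128  0.0105 -0.0245]
hole [ 0.4808 -0.2493  0.04  ] [0.0431 0.0023 0.0942]
hole [ 0.4818 -0.249   0.04  ] [0.042  0.0023 0.0942]
```

>>> send_rows([
  {"tx": 0.0145,"ty": 0.001,"tz": 0.01,"rx": 0,"ry": 0,"rz": 0,"fingers": 0.1},
  {"tx": 0.0145,"ty": 0.0013,"tz": 0.01,"rx": 0,"ry": 0,"rz": 0,"fingers": 0.1},
  {"tx": 0.0145,"ty": 0,"tz": 0.013,"rx": 0,"ry": 0,"rz": 0,"fingers": 0.1},
  {"tx": 0,"ty": 0,"tz": 0.013,"rx": 0,"ry": 0,"rz": 0,"fingers": 0.1},
  {"tx": 0,"ty": 0,"tz": 0.01,"rx": 0,"ry": 0,"rz": 0,"fingers": 0.1},
  {"tx": 0,"ty": 0,"tz": 0,"rx": 0,"ry": 0,"rz": 0,"fingers": 0.1},
  {"tx": 0,"ty": 0,"tz": 0,"rx": 0,"ry": 0,"rz": 0,"fingers": 0.1},
  {"tx": 0,"ty": 0,"tz": 0,"rx": 0,"ry": 0,"rz": 0,"fingers": 0.1},
])

```text
time: 8.57
eef_pos: [0.4792, -0.2491, 0.0771]
tool_rot: [0.0, -0.128, 0.992, -0.0]
force: [0.1, 0.5, -1.5]
finger_gap: 0.0221
grasp_force: 30.0
```

```bash
python3 - <<'E'
from h import *
for i in range(2): o,c,im=snap('w7')
T=rot(o['tool_rot']);print('to go',T.T@(np.array([.4801,-.2495,.0746])-o['eef_pos']))
p=proj(c,[.4815,-.249,.04]);print('pred hole',p)
g=cv2.cvtColor(im,cv2.COLOR_BGR2GRAY).astype(int)
for y in (195,205,212): print(y,g[y-1:y+2,240:322].mean(0).astype(int))
print('col 150..270',g[150:275,278:284].mean(1).astype(int))
E
```

```text
8.575 [ 0.4792 -0.2491  0.0771] yaw 0.2565204612933297 tilt [ 0.0008 -0.0006] F [ 0.073   0.4855 -1.4546] gap 0.02209904605891434 29.999487698078156
8.625 [ 0.4791 -0.249   0.0771] yaw 0.2565112250563594 tilt [ 0.0007 -0.0006] F [ 0.5555 -0.756  -0.9937] gap 0.021749001231895042 29.999392926692963
to go [-0.0008 -0.0007  0.0025]
pred hole [280.3259 236.4615]
195 [154 156 158 160 160 160 162 161 159 157 154 154 158 157 159 159 156 152
 136 107  81  74  74  73  73  72  72  72  72  73  73  73  73  74  71  74
  74  73  74  74  73  73  73  73  73  74  74  74  74  74  76  74  73  74
  73  73  73  73  74  74  75  79  98 125 146 155 158 158 155 153 154 156
 160 159 161 159 157 157 157 155 157 155]
205 [153 157 158 159 159 161 162 161 158 156 155 154 156 158 158 156 143 124
 110 109 108 108 109 108 109 108 108 109 108 108 109 110 109 110 108 109
 108 109 109 108 111 108 109 109 109 109 110 107 109 108 109 111 111 111
 108 110 111 111 111 109 111 110 111 113 120 136 151 156 155 155 155 156
 159 160 159 156 154 158 157 157 155 154]
212 [152 155 158 158 159 159 160 161 159 156 157 154 155 157 158 155 143 124
 109 109 109 108 109 109 107 105  99  94  91  91  98 100  99  98  98 100
 100 101 101 101 100 100 103 100 101 100  98  99 100  98  98  97  91  89
  91  96 102 107 109 110 109 110 110 112 123 140 153 156 155 156 157 156
 159 160 156 156 157 156 155 156 154 152]
col 150..270 [146 145 145 145 146 145 144 145 144 144 143 145 145 144 144 144 144 144
 143 144 144 143 143 143 142 143 143 143 143 143 142 142 142 142 142 140
 132 118 113 126 140 145 134 107  82  70  68  68  68  69  70  80  93 104
 109 109 109 110 109 107 102  99 100 104 107 108 108 108 104  94  80  70
  68  71  73  74  74  74  75  78  75  76  77  76  77  77  79  80  87  95
 104 111 115 117 118 121 121 121 120 121 121 122 121 121 122 121 122 121
 122 121 122 121 121 120 119 120 121 121 122 121 120 120 121 120 120]
```

```bash
python3 - <<'E'
from h import *
o,c=pickle.load(open('w7.pkl','rb'));T=rot(o['tool_rot']);p=o['eef_pos']
q=T.T@(onz(c,(280.8,211.3),.04)-p);print('rear line',q,'hole centre tool x',q[0]-.0189)
o6,c6=pickle.load(open('w6.pkl','rb'));T6=rot(o6['tool_rot']);q=T6.T@(onz(c6,(283.7,142.6),.04)-o6['eef_pos']);print('w6',q[0]-.0189)
for h,l in((0,.016),(.004,.018),(.017,.021)):
  q=T.T@(onz(c,(281,219.3),p[2]-.0226+h)-p);print('plug',q[0]-l)
E
```

```text
rear line [ 0.0166 -0.0002  0.0371] hole centre tool x -0.002319903569208727
w6 0.042119701374324275
plug -0.0007501035557790289
plug -0.001486372045479526
plug -0.0003792446370060737
```

>>> send_rows([
  {"tx": -0.001,"ty": -0.0003,"tz": 0.004,"rx": 0,"ry": 0,"rz": 0,"fingers": 0.1},
  {"tx": 0,"ty": 0,"tz": 0.005,"rx": 0,"ry": 0,"rz": 0,"fingers": 0.1},
  {"tx": 0,"ty": 0,"tz": 0.005,"rx": 0,"ry": 0,"rz": 0,"fingers": 0.1},
  {"tx": 0,"ty": 0,"tz": 0.003,"rx": 0,"ry": 0,"rz": 0,"fingers": 0.1},
  {"tx": 0,"ty": 0,"tz": 0,"rx": 0,"ry": 0,"rz": 0,"fingers": 0.1},
])

```text
time: 9.3
eef_pos: [0.4794, -0.2488, 0.0595]
tool_rot: [-0.0, -0.128, 0.992, 0.0]
force: [-0.0, 0.0, -1.3]
finger_gap: 0.0215
grasp_force: 30.0
```

>>> send_rows([
  {"tx": 0,"ty": 0,"tz": 0.002,"rx": 0,"ry": 0,"rz": 0,"fingers": 0.1},
  {"tx": 0,"ty": 0,"tz": 0.002,"rx": 0,"ry": 0,"rz": 0,"fingers": 0.1},
  {"tx": 0,"ty": 0,"tz": 0,"rx": 0,"ry": 0,"rz": 0,"fingers": 0.1},
])

```text
time: 9.68
eef_pos: [0.4811, -0.2487, 0.0574]
tool_rot: [0.001, -0.127, 0.992, -0.0]
force: [0.2, 5.3, 15.6]
finger_gap: 0.0219
grasp_force: 30.0
```

Contact is on the chamfer, with the reaction pushing towards +y. I'll ease that way.

>>> send_rows([
  {"tx": 0,"ty": 0.0007,"tz": 0,"rx": 0,"ry": 0,"rz": 0,"fingers": 0.1},
  {"tx": 0,"ty": 0.0005,"tz": 0,"rx": 0,"ry": 0,"rz": 0,"fingers": 0.1},
  {"tx": 0,"ty": 0,"tz": 0,"rx": 0,"ry": 0,"rz": 0,"fingers": 0.1},
])

```text
time: 10.05
eef_pos: [0.481, -0.2485, 0.0575]
tool_rot: [0.002, -0.128, 0.992, -0.001]
force: [0.7, 2.5, 13.8]
finger_gap: 0.022
grasp_force: 30.0
```

```bash
python3 -c "
from h import *
o=env.get_obs();print(o['eef_pos'],o['force'],o['torque'],rot(o['tool_rot']).T@o['force'])"
```

```text
[ 0.481  -0.2485  0.0575] [ 0.6705  2.4715 13.7973] [ 0.4544  0.3058 -0.0511] [ -1.3134   2.1849 -13.7994]
```

>>> send_rows([
  {"tx": -0.0007,"ty": 0.0004,"tz": 0,"rx": 0,"ry": 0,"rz": 0,"fingers": 0.1},
  {"tx": -0.0006,"ty": 0,"tz": 0,"rx": 0,"ry": 0,"rz": 0,"fingers": 0.1},
  {"tx": 0,"ty": 0,"tz": 0,"rx": 0,"ry": 0,"rz": 0,"fingers": 0.1},
])

```text
time: 10.42
eef_pos: [0.4814, -0.2482, 0.0573]
tool_rot: [0.001, -0.128, 0.992, -0.001]
force: [-3.0, -0.4, 12.7]
finger_gap: 0.022
grasp_force: 30.0
```

```bash
python3 -c "
from h import *
o=env.get_obs();print(o['eef_pos'],o['force'],o['torque'],rot(o['tool_rot']).T@o['force'])"
```

```text
[ 0.4814 -0.2482  0.0573] [-3.0352 -0.3565 12.6512] [-0.0813  0.8173  0.014 ] [  3.0118   0.3899 -12.6558]
```

The moment points to the rear edge resting on the chamfer. I'll ease up, shift forward and press again.

>>> send_rows([
  {"tx": 0,"ty": 0,"tz": -0.003,"rx": 0,"ry": 0,"rz": 0,"fingers": 0.1},
  {"tx": -0.001,"ty": 0,"tz": 0,"rx": 0,"ry": 0,"rz": 0,"fingers": 0.1},
  {"tx": 0,"ty": 0,"tz": 0,"rx": 0,"ry": 0,"rz": 0,"fingers": 0.1},
])

```text
time: 10.8
eef_pos: [0.4819, -0.2474, 0.0587]
tool_rot: [0.0, -0.128, 0.992, -0.001]
force: [1.2, -2.8, -1.3]
finger_gap: 0.0223
grasp_force: 30.0
```

```bash
python3 -c "
from h import *
o=env.get_obs();print(o['eef_pos'],o['force'],o['torque'],rot(o['tool_rot']).T@o['force'])"
```

```text
[ 0.4819 -0.2474  0.0587] [ 1.1749 -2.7926 -1.3446] [-0.5086 -0.0463 -0.0235] [-0.4279 -2.9976  1.3484]
```

>>> send_rows([
  {"tx": 0,"ty": 0,"tz": 0.002,"rx": 0,"ry": 0,"rz": 0,"fingers": 0.1},
  {"tx": 0,"ty": 0,"tz": 0.0015,"rx": 0,"ry": 0,"rz": 0,"fingers": 0.1},
  {"tx": 0,"ty": 0,"tz": 0,"rx": 0,"ry": 0,"rz": 0,"fingers": 0.1},
])

```text
time: 11.18
eef_pos: [0.482, -0.2474, 0.055]
tool_rot: [0.0, -0.128, 0.992, -0.001]
force: [2.1, -4.7, -4.5]
finger_gap: 0.0221
grasp_force: 30.0
```

```bash
python3 -c "
from h import *
o=env.get_obs();print(o['eef_pos'],o['force'],o['torque'],rot(o['tool_rot']).T@o['force'])"
```

```text
[ 0.482  -0.2474  0.055 ] [ 2.1376 -4.7084 -4.5427] [-0.9019 -0.3622 -0.0558] [-0.8719 -5.091   4.5494]
```

It is entering now. I'll relieve the side load and continue down.

>>> send_rows([
  {"tx": 0,"ty": -0.0007,"tz": 0.0015,"rx": 0,"ry": 0,"rz": 0,"fingers": 0.1},
  {"tx": 0,"ty": 0,"tz": 0.002,"rx": 0,"ry": 0,"rz": 0,"fingers": 0.1},
  {"tx": 0,"ty": 0,"tz": 0.002,"rx": 0,"ry": 0,"rz": 0,"fingers": 0.1},
  {"tx": 0,"ty": 0,"tz": 0,"rx": 0,"ry": 0,"rz": 0,"fingers": 0.1},
])

```text
time: 11.68
eef_pos: [0.4818, -0.2475, 0.0495]
tool_rot: [0.0, -0.128, 0.992, -0.0]
force: [3.6, -2.6, -2.9]
finger_gap: 0.0218
grasp_force: 30.0
```

```bash
python3 -c "
from h import *
o=env.get_obs();print(o['eef_pos'],o['force'],o['torque'],rot(o['tool_rot']).T@o['force'])"
```

```text
[ 0.4818 -0.2475  0.0495] [ 3.5567 -2.6466 -2.864 ] [-0.654  -0.5236 -0.0494] [-2.7697 -3.4607  2.8651]
```

>>> send_rows([
  {"tx": -0.0004,"ty": -0.0004,"tz": 0.0015,"rx": 0,"ry": 0,"rz": 0,"fingers": 0.1},
  {"tx": 0,"ty": 0,"tz": 0.0015,"rx": 0,"ry": 0,"rz": 0,"fingers": 0.1},
  {"tx": 0,"ty": 0,"tz": 0.0015,"rx": 0,"ry": 0,"rz": 0,"fingers": 0.1},
  {"tx": 0,"ty": 0,"tz": 0.001,"rx": 0,"ry": 0,"rz": 0,"fingers": 0.1},
  {"tx": 0,"ty": 0,"tz": 0,"rx": 0,"ry": 0,"rz": 0,"fingers": 0.1},
])

```text
time: 12.3
eef_pos: [0.4817, -0.2476, 0.0452]
tool_rot: [-0.0, -0.128, 0.992, 0.0]
force: [-3.1, -2.2, 14.2]
finger_gap: 0.0216
grasp_force: 30.0
```

```bash
python3 -c "
from h import *
o=env.get_obs();print(o['eef_pos'],o['force'],o['torque'],rot(o['tool_rot']).T@o['force'])"
```

```text
[ 0.4817 -0.2476  0.0452] [-3.0955 -2.2024 14.2109] [-0.0924  0.4661  0.0425] [  3.5614  -1.3431 -14.2089]
```

Home: the TCP is 22.6 mm above the foot reading, at z 0.0452, with a 14 N seat reaction. I'll release, lift, and look at the tips and lines.

>>> send_rows([
  {"tx": 0,"ty": 0,"tz": -0.0015,"rx": 0,"ry": 0,"rz": 0,"fingers": 0.1},
  {"tx": 0,"ty": 0,"tz": 0,"rx": 0,"ry": 0,"rz": 0,"fingers": 0.4},
  {"tx": 0,"ty": 0,"tz": 0,"rx": 0,"ry": 0,"rz": 0,"fingers": 0.8},
  {"tx": 0,"ty": 0,"tz": 0,"rx": 0,"ry": 0,"rz": 0,"fingers": 0.8},
  {"tx": 0,"ty": 0,"tz": 0,"rx": 0,"ry": 0,"rz": 0,"fingers": 0.8},
  {"tx": 0,"ty": 0,"tz": -0.02,"rx": 0,"ry": 0,"rz": 0,"fingers": 0.8},
  {"tx": 0,"ty": 0,"tz": -0.04,"rx": 0,"ry": 0,"rz": 0,"fingers": 0.8},
  {"tx": -0.02,"ty": 0,"tz": -0.04,"rx": 0,"ry": 0,"rz": 0,"fingers": 0.8},
])

```text
time: 13.3
eef_pos: [0.5001, -0.2423, 0.1462]
tool_rot: [-0.001, -0.127, 0.992, 0.001]
force: [1.3, -1.0, -0.2]
finger_gap: 0.0701
grasp_force: 0.0
```

>>> send_rows([
  {"tx": -0.02,"ty": 0,"tz": -0.035,"rx": 0,"ry": 0,"rz": 0,"fingers": 0.8},
  {"tx": -0.02,"ty": 0,"tz": -0.02,"rx": 0,"ry": 0,"rz": 0,"fingers": 0.8},
  {"tx": 0,"ty": 0,"tz": 0,"rx": 0,"ry": 0,"rz": 0,"fingers": 0.8},
  {"tx": 0,"ty": 0,"tz": 0,"rx": 0,"ry": 0,"rz": 0,"fingers": 0.8},
  {"tx": 0,"ty": 0,"tz": 0,"rx": 0,"ry": 0,"rz": 0,"fingers": 0.8},
])

```text
time: 13.92
eef_pos: [0.5385, -0.2322, 0.1991]
tool_rot: [-0.001, -0.128, 0.992, 0.001]
force: [-0.6, 0.1, -0.5]
finger_gap: 0.0701
grasp_force: 0.0
```

```bash
python3 - <<'E'
from h import *
o,c,im=snap('w8')
u=np.array([np.cos(.256),np.sin(.256)]);v=np.array([-u[1],u[0]]);h=np.array([.4817,-.2476])+.0012*u
for n,s,w,z in(('heel',0,0,.07),('tipL',.155,.018,.051),('tipR',.155,-.018,.051),('lineL',.155,.006,.044),('plate near',.137,0,.044),('plate far',.179,0,.044)):
    P=np.r_[h+s*u+w*v,z];print(n,P,proj(c,P))
g=cv2.cvtColor(im,cv2.COLOR_BGR2GRAY).astype(int)
p=proj(c,np.r_[h+.155*u,.05]);y0,x0=int(p[1]),int(p[0])
for y in range(y0-24,y0+14,4): print(y,x0-36,g[y,x0-36:x0+37])
E
```

```text
13.925 [ 0.5385 -0.2322  0.1991] yaw 0.2557375480730286 tilt [-0.0029  0.0014] F [-0.5729  0.132  -0.5397] gap 0.07009022907774229 0.0
heel [ 0.4829 -0.2473  0.07  ] [280.2263 144.6606]
tipL [ 0.6283 -0.1906  0.051 ] [295.5909 279.1253]
tipR [ 0.6374 -0.2255  0.051 ] [264.8349 279.1274]
lineL [ 0.6313 -0.2022  0.044 ] [285.2411 276.2239]
plate near [ 0.6154 -0.2126  0.044 ] [280.2149 262.4079]
plate far [ 0.656 -0.202  0.044] [280.2119 294.0721]
254 244 [210 213 210 211 210 209 210 203 203 215 221 224 223 222 211 179 158 155
 149 155 171 174 172 165 150 144 151 149 150 153 152 151 151 151 151 151
 150 149 149 150 153 154 150 152 151 153 151 157 171 178 180 173 157 155
 170 201 218 222 221 222 215 199 190 201 210 213 213 213 212 210 213 213
 213]
258 244 [210 212 212 212 209 210 210 202 198 214 222 223 222 223 218 195 167 155
 155 156 160 174 180 159 121  94  91  92  95  92  94  96  95  93  95  91
  98  93  93  96  95  93  95  96  98 102 119 146 165 178 169 150 148 152
 163 189 214 221 222 222 218 206 199 203 211 213 212 212 212 213 212 212
 212]
262 244 [212 209 209 212 209 214 205 1
[... 1709 characters left out ...]
4 225 224
 222 220 214 213 209 211 210 207 208 210 207 207 210 207 211 210 209 207
 209]
286 244 [209 210 211 208 208 209 209 210 208 212 209 209 202 200 216 224 224 224
 223 224 225 224 224 223 224 224 224 222 206 161 159 204 222 224 223 224
 224 222 204 163 162 202 220 224 224 225 223 224 224 224 224 224 225 224
 222 218 211 206 208 209 212 205 208 209 208 209 208 207 210 208 206 207
 209]
290 244 [208 209 208 210 207 209 210 208 206 209 209 206 201 197 214 222 224 224
 224 225 224 225 224 225 223 222 223 222 203 163 159 203 221 224 225 224
 224 221 205 163 162 202 220 223 224 223 223 224 223 224 224 225 224 223
 221 213 184 177 178 182 187 194 200 200 199 206 204 207 205 207 208 204
 205]
```

Lines are clear at columns ≈273.5 and 283.6, and the free tips at ≈264.2 and 294.8 (row 278), ending near row 280, as predicted for a plug fully home.

```bash
python3 - <<'E'
from h import *
o,c=pickle.load(open('w8.pkl','rb'));im=cv2.imread('pics/w8.png')
g=cv2.cvtColor(im,cv2.COLOR_BGR2GRAY).astype(float);T=rot(o['tool_rot']);p=o['eef_pos']
def dip(y,a,b):
    w=np.clip(215-g[y,a:b],0,None);w[w<12]=0;return (w*np.arange(a,b)).sum()/w.sum()
R_=[];L_=[];tR=[];tL=[]
for y in range(265,292):
    R_.append(onz(c,(dip(y,270,278),y),.044));L_.append(onz(c,(dip(y,280,288),y),.044))
for y in range(265,279):
    tR.append(onz(c,(dip(y,260,269),y),.051));tL.append(onz(c,(dip(y,290,299),y),.051))
R_,L_,tR,tL=map(np.array,(R_,L_,tR,tL))
m=(R_+L_)/2;k=np.polyfit(m[:,0],m[:,1],1);yaw=np.arctan(k[0]);print('stand yaw',yaw,'line gap',np.linalg.norm(R_-L_,axis=1).mean()*1e3)
u=np.array([np.cos(yaw),np.sin(yaw)]);v=np.array([-u[1],u[0]]);c0=m.mean(0)[:2]
for n,P in(('heel tcp',np.array([.4817,-.2476])),('tipR end',tR[-1][:2]),('tipL end',tL[-1][:2]),('hole',np.array([.4815,-.249])),):
    print(n,P,'along',(P-c0)@u,'lateral mm',(P-c0)@v*1e3)
cl=(tR+tL)/2;print('tweezer midline yaw',np.arctan2(*(cl[-1][:2]-np.array([.4817,-.2476]))[::-1]))
h=np.array([.4817,-.2476]);d=c0-h;print('heel->line mid yaw',np.arctan2(d[1],d[0]),np.linalg.norm(d))
E
```

```text
stand yaw 0.2505827885543216 line gap 12.031760664752642
heel tcp [ 0.4817 -0.2476] along -0.15863759538266922 lateral mm 1.0161257968213302
tipR end [ 0.6362 -0.2267] along -0.0038004319240384156 lateral mm -17.053926208885983
tipL end [ 0.627  -0.1918] along -0.003993371774046735 lateral mm 19.036494158178634
hole [ 0.4815 -0.249 ] along -0.15917850502085415 lateral mm -0.2905557876967531
tweezer midline yaw 0.25042225016332487
heel->line mid yaw 0.24417754837087038 0.15864084965868797
```

Tips and heel both sit about 1 mm left of the lines' middle (within play), and the line gap measures 12.03 mm. The gripper centre should go about 0.3 mm left of the lines' middle.

```bash
python3 - <<'E'
from h import *
o=env.get_obs();T=rot(o['tool_rot']);yaw=.2506
u=np.array([np.cos(yaw),np.sin(yaw)]);v=np.array([-u[1],u[0]])
h=np.array([.4817,-.2476]);c0=h+.15864*u-.001016*v
t=np.r_[c0-.0474*u+.0003*v,.033];print(t,T.T@(t-o['eef_pos']),o['eef_pos'],np.linalg.norm(t))
E
```

```text
[ 0.5896 -0.2207  0.033 ] [-0.0526 -0.002   0.1662] [ 0.5387 -0.2323  0.1993] 0.6304598284177866
```

>>> send_rows([
  {"tx": -0.018,"ty": -0.001,"tz": 0.02,"rx": 0,"ry": 0,"rz": 0.005,"fingers": 0.8},
  {"tx": -0.018,"ty": -0.001,"tz": 0.035,"rx": 0,"ry": 0,"rz": 0,"fingers": 0.8},
  {"tx": -0.016,"ty": 0,"tz": 0.035,"rx": 0,"ry": 0,"rz": 0,"fingers": 0.8},
  {"tx": 0,"ty": 0,"tz": 0.03,"rx": 0,"ry": 0,"rz": 0,"fingers": 0.8},
  {"tx": 0,"ty": 0,"tz": 0,"rx": 0,"ry": 0,"rz": 0,"fingers": 0.8},
  {"tx": 0,"ty": 0,"tz": 0,"rx": 0,"ry": 0,"rz": 0,"fingers": 0.8},
  {"tx": 0,"ty": 0,"tz": 0,"rx": 0,"ry": 0,"rz": 0,"fingers": 0.8},
])

```text
time: 14.85
eef_pos: [0.5918, -0.2222, 0.0823]
tool_rot: [0.001, -0.125, 0.992, -0.001]
force: [-0.4, -0.1, 0.2]
finger_gap: 0.0701
grasp_force: 0.0
```

```bash
python3 - <<'E'
from h import *
for i in range(2):
    o,c,im=snap('w9');T=rot(o['tool_rot']);print(T.T@(np.array([.5896,-.2207,.033])-o['eef_pos']))
E
```

```text
14.85 [ 0.5918 -0.2222  0.0823] yaw 0.25086112493870943 tilt [ 0.0022 -0.0013] F [-0.3777 -0.1302  0.2081] gap 0.07014639667690369 0.0
[0.0019 0.0021 0.0492]
14.9 [ 0.5918 -0.2221  0.0822] yaw 0.2509857628757313 tilt [ 0.0022 -0.0013] F [ 0.2569 -0.093  -0.3749] gap 0.07003431856881788 0.0
[0.0019 0.002  0.0492]
```

>>> send_rows([
  {"tx": 0.001,"ty": 0.001,"tz": 0.01,"rx": 0,"ry": 0,"rz": 0,"fingers": 0.8},
  {"tx": 0.001,"ty": 0.001,"tz": 0.015,"rx": 0,"ry": 0,"rz": 0,"fingers": 0.8},
  {"tx": 0,"ty": 0,"tz": 0.015,"rx": 0,"ry": 0,"rz": 0,"fingers": 0.8},
  {"tx": 0,"ty": 0,"tz": 0.009,"rx": 0,"ry": 0,"rz": 0,"fingers": 0.8},
  {"tx": 0,"ty": 0,"tz": 0,"rx": 0,"ry": 0,"rz": 0,"fingers": 0.8},
  {"tx": 0,"ty": 0,"tz": 0,"rx": 0,"ry": 0,"rz": 0,"fingers": 0.8},
  {"tx": 0,"ty": 0,"tz": 0,"rx": 0,"ry": 0,"rz": 0,"fingers": 0.8},
])

```text
time: 15.82
eef_pos: [0.5891, -0.2203, 0.0322]
tool_rot: [0.0, -0.125, 0.992, -0.0]
force: [-0.6, 0.3, -1.1]
finger_gap: 0.0699
grasp_force: 0.0
```

```bash
python3 - <<'E'
from h import *
for i in range(2):
    o,c,im=snap('w9');T=rot(o['tool_rot']);print(T.T@(np.array([.5896,-.2207,.033])-o['eef_pos']))
ct=env.calibration('top')
for w in(-.006,.006): print(proj(ct,np.r_[np.array([.4817,-.2476])+.1586*np.array([np.cos(.2506),np.sin(.2506)])+(w-.001)*np.array([-np.sin(.2506),np.cos(.2506)]),.05]))
E
```

```text
15.825 [ 0.5891 -0.2203  0.0322] yaw 0.2512069290357382 tilt [ 0.0009 -0.0006] F [-0.5711  0.3131 -1.0775] gap 0.0699101195071595 0.0
[-0.0004 -0.0006 -0.0008]
15.875 [ 0.589  -0.2203  0.0322] yaw 0.25115753564316307 tilt [ 0.0009 -0.0005] F [ 0.1134 -0.9403 -0.1843] gap 0.07047545383752958 0.0
[-0.0005 -0.0006 -0.0008]
[345.6114 194.1552]
[341.4645 195.1401]
```

>>> send_rows([
  {"tx": 0,"ty": -0.0006,"tz": 0,"rx": 0,"ry": 0,"rz": 0,"fingers": 0.6},
  {"tx": 0,"ty": 0,"tz": 0,"rx": 0,"ry": 0,"rz": 0,"fingers": 0.45},
  {"tx": 0,"ty": 0,"tz": 0,"rx": 0,"ry": 0,"rz": 0,"fingers": 0.42},
  {"tx": 0,"ty": 0,"tz": 0,"rx": 0,"ry": 0,"rz": 0,"fingers": 0.38},
  {"tx": 0,"ty": 0,"tz": 0,"rx": 0,"ry": 0,"rz": 0,"fingers": 0.35},
  {"tx": 0,"ty": 0,"tz": 0,"rx": 0,"ry": 0,"rz": 0,"fingers": 0.33},
  {"tx": 0,"ty": 0,"tz": 0,"rx": 0,"ry": 0,"rz": 0,"fingers": 0.33},
  {"tx": 0,"ty": 0,"tz": 0,"rx": 0,"ry": 0,"rz": 0,"fingers": 0.33},
], newtons=5)

```text
time: 16.92
eef_pos: [0.5888, -0.2206, 0.0317]
tool_rot: [0.0, -0.125, 0.992, -0.0]
force: [0.4, -0.3, 0.3]
finger_gap: 0.0291
grasp_force: 1.2
```

```bash
python3 - <<'E'
from h import *
for i in range(2): o,c,im=snap('w10')
print(rot(o['tool_rot']).T@(np.array([.5896,-.2207,.033])-o['eef_pos']))
E
```

```text
16.925 [ 0.5888 -0.2206  0.0317] yaw 0.2511810743041628 tilt [ 0.0001 -0.0001] F [ 0.449  -0.3151  0.253 ] gap 0.029120307710978583 1.1773106449982151
16.975 [ 0.5888 -0.2206  0.0317] yaw 0.25120603229017163 tilt [ 0.0001 -0.0001] F [ 0.7829  0.5942 -0.7763] gap 0.028794246869312545 1.1774020656957873
[-0.0007 -0.0002 -0.0013]
```

The gap of 29 mm at 1.18 N matches the spring (388 N/m at the ribs), so the fingers hold position. Now I'll squeeze on to 19 mm.

>>> send_rows([
  {"tx": 0,"ty": 0,"tz": 0,"rx": 0,"ry": 0,"rz": 0,"fingers": 0.31},
  {"tx": 0,"ty": 0,"tz": 0,"rx": 0,"ry": 0,"rz": 0,"fingers": 0.29},
  {"tx": 0,"ty": 0,"tz": 0,"rx": 0,"ry": 0,"rz": 0,"fingers": 0.27},
  {"tx": 0,"ty": 0,"tz": 0,"rx": 0,"ry": 0,"rz": 0,"fingers": 0.255},
  {"tx": 0,"ty": 0,"tz": 0,"rx": 0,"ry": 0,"rz": 0,"fingers": 0.24},
  {"tx": 0,"ty": 0,"tz": 0,"rx": 0,"ry": 0,"rz": 0,"fingers": 0.23},
  {"tx": 0,"ty": 0,"tz": 0,"rx": 0,"ry": 0,"rz": 0,"fingers": 0.22},
  {"tx": 0,"ty": 0,"tz": 0,"rx": 0,"ry": 0,"rz": 0,"fingers": 0.22},
])

```text
time: 18.02
eef_pos: [0.5888, -0.2206, 0.0317]
tool_rot: [-0.0, -0.125, 0.992, -0.0]
force: [0.8, 0.5, 0.3]
finger_gap: 0.0194
grasp_force: 2.8
```

>>> send_rows([
  {"tx": 0,"ty": 0,"tz": 0,"rx": 0,"ry": 0,"rz": 0,"fingers": 0.216},
  {"tx": 0,"ty": 0,"tz": 0,"rx": 0,"ry": 0,"rz": 0,"fingers": 0.216},
  {"tx": 0,"ty": 0,"tz": 0,"rx": 0,"ry": 0,"rz": 0,"fingers": 0.216},
])

```text
time: 18.4
eef_pos: [0.5888, -0.2206, 0.0317]
tool_rot: [-0.0, -0.125, 0.992, -0.0]
force: [1.8, 0.3, -0.4]
finger_gap: 0.019
grasp_force: 2.8
```

```bash
python3 - <<'E'
from h import *
o,c,im=snap('w11')
print(rot(o['tool_rot']).T@(np.array([.5896,-.2207,.033])-o['eef_pos']))
_,ct,t=snap('t1','top');_,cs,s=snap('s1','scene')
P=np.r_[np.array([.4817,-.2476])+.155*np.array([np.cos(.2506),np.sin(.2506)]),.051]
q=proj(cs,P);print(q,proj(ct,P))
f=lambda im,q,w,h:cv2.resize(im[int(q[1])-h//2:int(q[1])+h//2,int(q[0])-w//2:int(q[0])+w//2],(400,400),interpolation=cv2.INTER_CUBIC)
cv2.imwrite('pics/m3.png',np.hstack([f(t,proj(ct,P),60,60),f(s,q,80,80)]))
E
```

```text
18.4 [ 0.5888 -0.2206  0.0317] yaw 0.25122323973059635 tilt [-0.     -0.0001] F [ 1.8378  0.3033 -0.3616] gap 0.01900072544651194 2.8362300619482994
[-0.0008 -0.0003 -0.0013]
18.45 [ 0.5888 -0.2206  0.0317] yaw 0.2512187033752798 tilt [-0.     -0.0001] F [ 2.2582 -0.6397 -0.3178] gap 0.018592318298808114 2.83643938601017
18.5 [ 0.5888 -0.2206  0.0317] yaw 0.25115775450991745 tilt [-0.     -0.0001] F [ 0.7545 -0.3742  1.0599] gap 0.01875456407933866 2.834600619971752
[369.0679 238.181 ] [343.5898 195.8857]
```

View pics/m3.png

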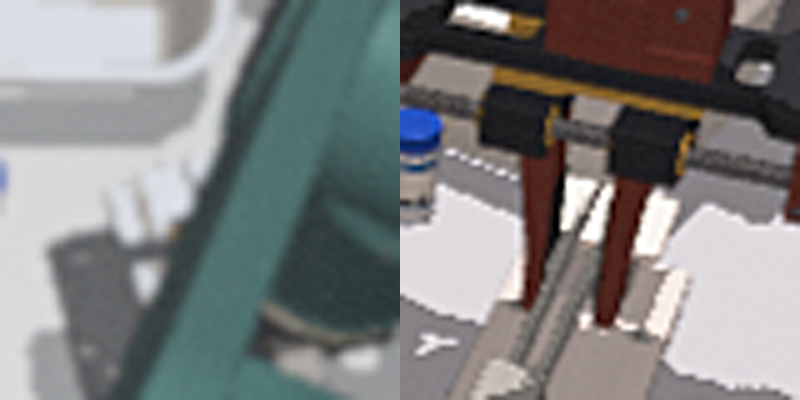

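In the scene crop the fingers straddle the ribs with the tips over the white plate (around (600,190) in the crop), but the lines are too small to judge there. From the forces, the lever is about 104 mm, which gives 0.084 rad and a tip gap of about 12.4 mm. I'll check the sideways position numerically in the wrist picture, where tips and lines should show below the bar.

```bash
python3 - <<'E'
from h import *
o,c=pickle.load(open('w11.pkl','rb'));g=cv2.cvtColor(cv2.imread('pics/w11.png'),cv2.COLOR_BGR2GRAY).astype(int)
u=np.array([np.cos(.2506),np.sin(.2506)]);v=np.array([-u[1],u[0]]);c0=np.array([.4817,-.2476])+.15864*u-.001016*v
for n,s,w,z in(('tipL',-.003,.006,.054),('tipR',-.003,-.006,.054),('lineL near',-.018,.006,.044),('lineL',0,.006,.044),('lineR',0,-.006,.044),('lineL far',.02,.006,.044),('lineR far',.02,-.006,.044)):
    print(n,proj(c,np.r_[c0+s*u+w*v,z]))
for y in range(296,380,5): print(y,g[y,244:318:1])
E
```

```text
tipL [290.5527 345.1852]
tipR [269.3562 345.1417]
lineL near [290.2775 311.4767]
lineL [289.9753 337.5201]
lineR [270.0271 337.4797]
lineL far [289.6583 364.8438]
lineR far [270.2955 364.8025]
296 [ 66  54  47  40  43  39  37  35  36  38  43  41  38  33  24  28  31  52
  81 108 120 122 120 116 117 119 120 113  98  91  90  90  92  86  91  90
  94  92  90  90  89  91  91  91  94  99 114 120 115 113 113 119 121 117
 107  78  47  38  34  32  43  36  47  49  43  41  43  42  47  47  44  52
  60  70]
301 [ 65  55  46  44  42  46  44  38  37  44  42  50  41  43  41  36  43  51
  68  76  75  78  80  92  97  97  95  88  77  74  76  75  71  74  74  75
  74  77  75  77  75  77  76  72  76  85  91  96 100  94  90  78  78  78
  75  66  50  41  42  43  42  46  45  47  46  42  44  46  45  48  49  48
  56  68]
306 [55 57 54 58 58 56 57 54 58 56 57 55 57 59 58 57 53 59 57 59 61 54 57 59
 61 57 57 61 55 58 60 57 56 62 57 58 63 58 56 57 59 61 57 59 58 62 56 58
 58 56 58 58 61 57 58 59 61 56 60 63 62 58 57 59 59 61 63 56 61 57 62 60
 57 56]
311 [64 65 62 64 63 64 64 66 62 61 65 61 66 64 64 65 61 64 63 61
[... 2994 characters left out ...]
1 172 172
 174 173 172 172 172 173 169 157 132 124 144 165 171 170 172 172 173 172
 172 172 174 170 172 176 175 176 167 143 122 138 174 194 198 198 187 184
 179 183 180 176 171 174 173 171 173 173 171 161 140  96  53  37  35  27
  33  37]
371 [72 69 70 65 71 74 74 77 73 74 74 76 74 77 74 75 76 73 72 74 74 74 78 73
 73 74 71 74 73 76 78 73 74 75 72 76 75 76 77 76 78 73 78 79 77 78 77 78
 75 77 73 77 78 82 79 82 79 82 81 79 81 75 74 73 75 75 72 72 72 73 71 69
 69 73]
376 [70 69 68 72 74 71 69 72 71 72 71 72 68 70 70 67 71 74 71 70 72 69 70 74
 72 72 75 70 70 73 71 71 70 74 71 72 73 73 72 69 71 71 71 72 72 70 71 74
 68 72 70 77 72 71 72 69 71 69 70 73 72 76 74 75 70 77 72 70 69 69 72 68
 73 72]
```

The wrist picture shows the lines at columns 270.8 and 290.4 and the tips at about 268.6 and 291.7 (row 341). They are symmetric within 0.3 mm, with a gap of about 12.5-13 mm. One small extra squeeze, then hold.

>>> send_rows([
  {"tx": 0,"ty": 0,"tz": 0,"rx": 0,"ry": 0,"rz": 0,"fingers": 0.21},
  {"tx": 0,"ty": 0,"tz": 0,"rx": 0,"ry": 0,"rz": 0,"fingers": 0.21},
  {"tx": 0,"ty": 0,"tz": 0,"rx": 0,"ry": 0,"rz": 0,"fingers": 0.21},
  {"tx": 0,"ty": 0,"tz": 0,"rx": 0,"ry": 0,"rz": 0,"fingers": 0.21},
  {"tx": 0,"ty": 0,"tz": 0,"rx": 0,"ry": 0,"rz": 0,"fingers": 0.21},
  {"tx": 0,"ty": 0,"tz": 0,"rx": 0,"ry": 0,"rz": 0,"fingers": 0.21},
  {"tx": 0,"ty": 0,"tz": 0,"rx": 0,"ry": 0,"rz": 0,"fingers": 0.21},
  {"tx": 0,"ty": 0,"tz": 0,"rx": 0,"ry": 0,"rz": 0,"fingers": 0.21},
])

```text
time: 19.55
eef_pos: [0.5887, -0.2206, 0.0317]
tool_rot: [-0.0, -0.125, 0.992, -0.0]
force: [1.8, 0.6, -0.1]
finger_gap: 0.0188
grasp_force: 2.9
```

>>> send_rows([
  {"tx": 0,"ty": 0,"tz": 0,"rx": 0,"ry": 0,"rz": 0,"fingers": 0.21},
  {"tx": 0,"ty": 0,"tz": 0,"rx": 0,"ry": 0,"rz": 0,"fingers": 0.21},
  {"tx": 0,"ty": 0,"tz": 0,"rx": 0,"ry": 0,"rz": 0,"fingers": 0.21},
  {"tx": 0,"ty": 0,"tz": 0,"rx": 0,"ry": 0,"rz": 0,"fingers": 0.21},
])

```text
time: 20.05
eef_pos: [0.5887, -0.2206, 0.0317]
tool_rot: [-0.0, -0.125, 0.992, -0.0]
force: [1.4, 0.5, 0.4]
finger_gap: 0.0186
grasp_force: 2.9
```

```bash
python3 - <<'E'
from h import *
o,c,im=snap('w12');g=cv2.cvtColor(im,cv2.COLOR_BGR2GRAY).astype(int)
for y in(338,341,350): print(y,g[y,260:300])
E
```

```text
20.05 [ 0.5887 -0.2206  0.0317] yaw 0.2511766568187298 tilt [-0.0001 -0.0001] F [1.3806 0.5199 0.3839] gap 0.018558822363079982 2.9330991581082344
338 [228 227 227 228 229 225 216 191 180 179 178 169 180 215 225 229 228 229
 227 229 227 228 228 227 228 228 227 220 196 175 178 183 182 185 204 220
 227 228 228 227]
341 [229 228 228 229 228 226 218 194 178 181 179 176 190 216 227 229 228 228
 228 229 227 228 228 227 228 228 228 220 197 172 178 181 182 187 205 222
 227 227 228 226]
350 [228 229 227 229 228 228 228 224 213 162 107 119 175 217 226 229 228 227
 229 227 228 228 227 227 228 229 227 224 207 149 101 131 190 221 226 227
 227 228 228 227]
```

Tips are now at 269.7 and 291.1 px, a gap of about 12.1 mm centred on the lines, steady at 2.9 N. Handing in.

```bash
python3 -c "
from cell import env
print(env.hand_in())"
```

```text
the job is handed in; nothing more can be done
None
```

I plugged the tweezers fully home in the stand and handed the job in with the fingers still squeezing at about 2.9 N; the tips measured about 12.1 mm apart and centred on the lines, though the hand-in returned no verdict.

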